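Hold the mill's collar on the spindle flat

TASK

The crank is off the green hand mill. Grip the bare upright spindle and turn it until its single red-marked flat squarely faces the collar's brass thumbscrew, with the collar still down; then grip the collar, lift it straight up until the thumbscrew is halfway up the flat, and finish while still holding it there, at rest and not letting go, so that I can tighten the screw. Leave the things round the mill where they are.

Things in the scene. Friction and masses are not known exactly. Their poses are not given: they have to be found in the camera images.
- mill: Hand mill, fixed to the worktop: round wooden foot 120 mm across, green drum, steel cap; its cap is 90 mm above the worktop (brass boss to 96 mm). Origin under its centre on the worktop, z up along the spindle's axis, its -x axis points to the side on which the collar's thumbscrew stands (the little drawer is on that side too).
- spindle_turn (a joint): Turn of the spindle about its upright axis, rad, counterclockwise from above; 0 or any whole turn (6.283): the flat faces the thumbscrew. No stops, turns endlessly either way and stays where it is left (stiff, 0.06 N m). It starts with the flat well away from the screw, between 1 and 5.28.
- spindle_flat (a point): Middle of the spindle's flat, 143 mm above the worktop. It turns with the spindle: its -x axis points straight out of the flat. Steel spindle: round, 20 mm diameter, from 128 to 158 mm above the worktop, with one flat over this whole length, 5 mm off the axis (so 15 mm thick across the flat, 20 mm elsewhere); the flat is red. Below 128 mm a round neck of 10 mm.
- spindle_end (a point): Centre of the spindle's top end, 158 mm above the worktop, on the axis; a short red line on the end points from the centre to the flat. The orientation is that of the spindle.
- collar_lift (a joint): Rise of the collar above its rest on the boss, m, 0 to 0.036. It slides up and down only (two guide pins keep it from turning) and sinks back when let go. At 0.025 the screw is halfway up the flat. The screw is backed off, so the collar slides freely whichever way the flat faces: line up the flat first.
- collar_grip (a point): Point on the collar's axis at the height of the screw, 22 mm above the collar's underside, 118 mm above the worktop when down. Dark steel collar round the spindle, 44 mm diameter, 30 mm high (96 to 126 mm above the worktop when down), 0.15 kg. Axes as the mill's.
- screw (a point): Middle of the brass thumbscrew's head, 35.5 mm from the axis, at the same height as collar_grip; head 14 mm diameter and 9 mm long, stem 6 mm. The screw stands out from the collar along -x; grip the collar across, along y, clear of the screw.
- crank: The mill's crank, lying loose: steel bar 110 mm with a wooden knob. Bystander.
- salt_shaker: Salt shaker, 44x44x90 mm, loose. Bystander; origin under its centre.
- spice_4: Spice jar with a dark lid, 41x41x105 mm, loose. Bystander.
- kitchen_timer: White and mint wind-up timer, 71x71x58 mm, loose. Bystander.
- garlic_press: Garlic press, 48x188x24 mm, loose. Bystander.

How it is judged:
By the outcome, as a careful person would: the job done as asked, in the order asked, and still so for the second after the job is handed in, while the arm keeps its last pose, push and grip.
It also fails if it takes over 69 s, if anything falls off the work surface, if the arm or the gripper's body presses on something with over 40 N, if the wrist force passes 120 N, or if a joint passes its speed limit or range.

ROBOT

A 6-joint arm with a two-finger parallel gripper is mounted at the origin on a cart in front of the work surface, level with it; the furniture and walls round the work are solid. World frame = base frame: x ahead of the robot, y to its left, z up, the work surface at z = 0. Lengths are in m, angles in rad, forces in N, time in s.
With the tool pointing down it reaches from about 0.425 to 0.95 m from the base axis. Payload 3.5 kg.
Tool frame: the origin (TCP) lies midway between the tips of the shut fingers; the grasp point (between the pads) lies 19 mm behind it; z points along the fingers, y is the line along which they close (so a half turn about z gives the same grasp; the last joint's range is limited). The gripper opens to 85 mm and grips with 20 to 120 N. Pads are 22 mm wide; open, the fingers measure 114 mm over their backs; the gripper's body (76 mm by 85 mm) begins 54 mm behind the grasp point. The pads swing forward as they close: fully open they stand 13 mm farther back than shut.
Start: joints at [1.017, 0.286, 1.577, -0, 1.279, -0.15], TCP at [0.265, 0.621, 0.21] pointing down, gripper open.
Joint ranges: [-2.77, 2.77], [-0.9, 2.22], [0.21, 2.48], [-1.53, 4.67], [0.24, 2.81], [-2.84, 2.84]. Speed limits (rad/s): [2.79, 2.79, 3.14, 3.14, 3.14, 3.14].

INTERFACE

Orientations are given as a unit quaternion [w, x, y, z].
In Python, from workcell import ctrl gives the robot as it stands.
- The arm moves only by the shell command python3 -m inch 'ROWS' [OPENING] [FORCE]. ROWS is text: rows parted by semicolons, each of 4 numbers parted by spaces: the shift along the world's x, y, z in cm, then the turn about the world's z in rad. In form: tx ty tz turn; .... A call has 1 to 12 rows; each row is the pose to reach, as a shift and turn from the pose commanded when the call began; what a row does not reach only later rows make up. A row lasts 1/8 s, in which the tool goes at most 62.5 mm and 10.7 degrees, less where a joint would pass 70% of its speed; a pose out of reach is approached as far as the arm can. A call with a gripper value outside its range is refused whole. OPENING is the closure, from -1 (fully open) to 1 (shut), set as the call begins (- or left out, the last holds). The fingers move at their own pace and stop on an object; FORCE is the grip in N (left out, the last holds). Time passes only in rows, so rows that repeat a pose let the fingers close. It gives the time, the measured TCP pose, the force, the opening and the grip force at its end, in the units of the state.
- ctrl.observe(): the state, without advancing time (a new reading comes with each control period).
- ctrl.snapshot(name): name is "scene" or "top" or "wrist"; returns a dict with "pixels" (400x640x3 uint8, blue, green, red), "fx", "fy", "cx", "cy" (pixels), "xyz" and "attitude" of the camera in the world. Camera axes: x right, y up, looking along -z (the intrinsics and any distortion apply to the point x, -y, -z); pixel columns grow to the right and rows downward; lengths in m; the calibration is good to about 2 mm. A picture is of the moment at which its call begins. There is no depth.
- ctrl.sign_off(): hands the job in; it is judged then, once.
Trained networks look in a picture, given as the dict that the camera call returned (one of the last four; its "shot" number tells which), for a name from the list of things; names that differ only in an ending like _2 or _b are one class to them, and where a whole thing is asked for, a point or a joint stands for the part that bears it (a point fixed in the world has none). Each returns a list of dicts, best first, with "p" (0 to 1); they miss things now and then, are a little off and sometimes report something else, mostly with a low value. They report only what shows in the picture. A call takes as long as a camera call.
- ctrl.look_for(picture, thing): "xyz" ([x, y, z] in m, in world coordinates, good to about 4 mm: the middle of the surface that is visible of it).
The state is a dict: "clock": time; "joints": joint angles; "qvel": joint speeds; "joint_efforts": joint torques, N m; "tool_pos": TCP position; "tcp_rot": TCP orientation; "ft_force": force on the tool from outside, world axes, zero at the start; "moment": the same for the moment, N m; "finger_gap": finger opening in m; "grasp_force": force on a finger pad.
Only numpy, scipy, OpenCV 4.12 (cv2) and the standard library are available. Lean on these libraries where they do the work, as an engineer would, in place of code of your own. Each camera call takes 0.05 s, during which the arm holds its last target. There are 200 camera calls.

## Working session

There is one attempt and no reset: what is moved stays moved. The work goes in short steps, Python scripts to look and compute and a shell command to move; the robot and the scene stay as the last step left them, time stands still between calls to the robot, and variables do not carry over. Pictures are saved under pics/ and viewed, at most 10 in all, crops included, and the job is handed in when it is done.

```bash
mkdir -p pics
cat > h.py <<'E'
import numpy as np, cv2
from workcell import ctrl
from scipy.spatial.transform import Rotation as R
def rot(q): return R.from_quat([q[1],q[2],q[3],q[0]]).as_matrix()
def proj(s,p):
    c=rot(s["attitude"]).T@(np.array(p,float)-s["xyz"]); return np.array([s["cx"]+s["fx"]*c[0]/-c[2], s["cy"]-s["fy"]*c[1]/-c[2]])
def ray(s,u,v,z):
    d=rot(s["attitude"])@np.array([(u-s["cx"])/s["fx"],-(v-s["cy"])/s["fy"],-1]); o=np.array(s["xyz"]); return o+d*(z-o[2])/d[2]
E
python3 - <<'E'
from h import *
print(ctrl.observe())
ims=[]
for n in("scene","top"):
    s=ctrl.snapshot(n); ims.append(s["pixels"]); print(n,{k:v for k,v in s.items() if k!="pixels"})
    for t in("mill","spindle_flat","spindle_end","collar_grip","screw","crank","salt_shaker","spice_4","kitchen_timer","garlic_press"):
        print(t,[(np.round(d["xyz"],3).tolist(),round(d["p"],2),proj(s,d["xyz"]).round()) for d in ctrl.look_for(s,t)[:2]])
    cv2.imwrite(f"pics/{n}.png",s["pixels"])
E
```

```text
{'clock': 0.0, 'joints': array([ 1.01701379e+00,  2.87179546e-01,  1.57815591e+00, -7.98242380e-06,
        1.27858543e+00, -1.49988761e-01]), 'qvel': array([ 3.20531714e-04, -5.29249438e-04,  9.03660982e-04, -8.17395737e-05,
       -4.49685305e-04, -9.93239043e-05]), 'joint_efforts': array([-1.26644019e-03, -4.05977762e+01, -2.92624819e+01, -2.32253560e-04,
        5.75813567e-03,  5.87568948e-06]), 'tool_pos': array([0.26481276, 0.62013131, 0.20854939]), 'tcp_rot': array([-3.97647904e-04,  2.00526780e-01,  9.79687529e-01, -1.09410193e-03]), 'ft_force': array([-0.25763179,  1.53007057,  0.87519332]), 'moment': array([ 0.01111864, -0.01497985, -0.05644603]), 'grasp_force': 0.0, 'finger_gap': 0.08534680816002299}
scene {'fx': 451.2184413748722, 'fy': 451.2184413748722, 'cx': 325.88143387799727, 'cy': 199.20758223136812, 'xyz': array([ 0.04839215, -0.81204841,  1.00403904]), 'attitude': array([ 0.8738692 ,  0.37428718, -0.11261688, -0.28910063]), 'shot': 1}
mill [([0.461, 0.116, 0.067], 0.81, array([261., 195.]))]
spindle_flat [([0.466, 0.128, 0.122], 0.51, array([259., 179.]))]
spindl
[... 630 characters left out ...]
75113, -0.07551007,  1.11594992]), 'attitude': array([-0.69670809, -0.05557349,  0.03506458,  0.71433878]), 'shot': 2}
mill [([0.469, 0.127, 0.087], 0.93, array([260., 225.]))]
spindle_flat []
spindle_end [([0.478, 0.141, 0.155], 0.53, array([249., 220.]))]
collar_grip [([0.471, 0.141, 0.129], 0.64, array([251., 224.]))]
screw [([0.471, 0.135, 0.128], 0.63, array([254., 224.]))]
crank [([0.371, -0.106, 0.009], 0.78, array([345., 259.]))]
salt_shaker [([0.715, 0.057, 0.075], 0.78, array([285., 138.]))]
spice_4 [([0.717, -0.009, 0.105], 0.65, array([307., 134.]))]
kitchen_timer [([0.379, -0.32, 0.017], 0.2, array([420., 254.]))]
garlic_press [([0.377, -0.32, 0.016], 0.87, array([420., 255.]))]
```

View pics/scene.png

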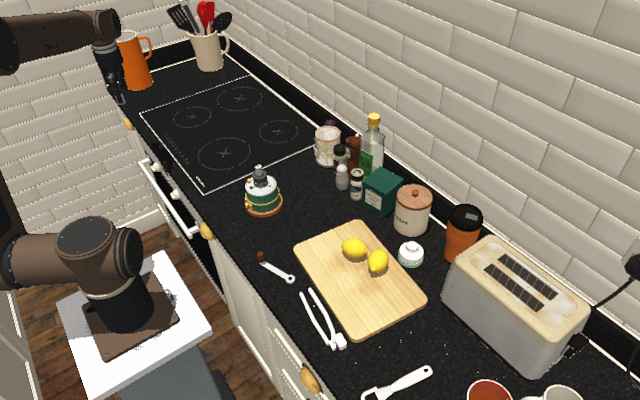

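View pics/top.png

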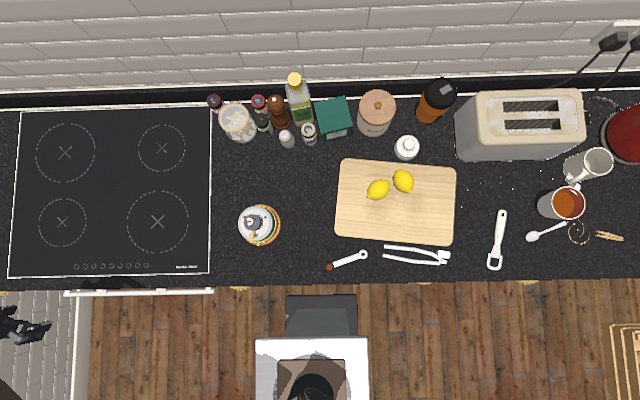

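The scene view shows the mill at about (263,192), standing alone. In the top view it is at (260,225) with the collar at about (253,222). I'll enlarge both views to see the flat and the screw.

Run:
```python
from h import *
a=cv2.imread("pics/scene.png")[155:225,225:305]; b=cv2.imread("pics/top.png")[190:260,220:300]
f=lambda i:cv2.resize(i,(400,350),interpolation=cv2.INTER_CUBIC)
cv2.imwrite("pics/z1.png",np.hstack([f(a),f(b)]))
```

```text
(no output)
```

View pics/z1.png

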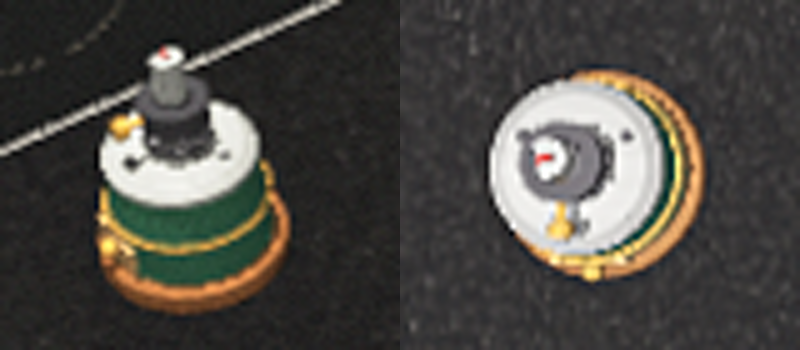

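The mill is upright. The brass screw head is at about (252,235.6) in the top picture and the spindle end at (249.6,221.6). The red line points roughly left, towards +y.

Run:
```python
from h import *
s=ctrl.snapshot("top")
e=ray(s,249.6,221.6,.158); k=ray(s,252,235.6,.118); f=ray(s,259,224.4,.01)
print(e,k,f,np.linalg.norm((k-e)[:2]),np.degrees(np.arctan2(*(k-e)[1::-1])))
l=ray(s,247.6,222,.158);r=ray(s,250.6,221.2,.158);print(l-r)
o=ctrl.observe();print(rot(o["tcp_rot"]))
w=ctrl.snapshot("wrist");print(w["xyz"],rot(w["attitude"]),w["fx"]);print(rot(o["tcp_rot"]).T@(w["xyz"]-o["tool_pos"]))
print(proj(w,[*e[:2],.158]))
```

```text
[0.47468468 0.1387351  0.158     ] [0.44025278 0.14123063 0.118     ] [0.47594403 0.14401961 0.01      ] 0.03452221191057903 175.8546115747843
[-0.00184885  0.0076951   0.        ]
[[-9.19586308e-01  3.92888053e-01 -2.98301885e-06]
 [ 3.92888053e-01  9.19586308e-01 -2.69344066e-05]
 [-7.83906327e-06 -2.59405040e-05 -1.00000000e+00]]
[0.19314439 0.65082538 0.37364415] [[ 3.92861419e-01 -8.75472384e-01 -2.81439177e-01]
 [ 9.19597314e-01  3.73734997e-01  1.21090594e-01]
 [-8.27801173e-04 -3.06382533e-01  9.51908114e-01]] 320.2190101413351
[ 0.0780669  -0.00061185 -0.16372679]
[-14.12323647 538.38225293]
```

```bash
python3 -m inch '1 -2 2 -0.1; 3 -6 4 -0.28; 5 -11 4 -0.46; 7 -16 4 -0.64; 9 -21 4 -0.82; 11 -26 4 -1; 13 -31 4 -1.18; 15 -36 4 -1.36; 17 -40 4 -1.54; 19 -44 4 -1.72; 20.5 -47 4 -1.9; 21 -48.1 4 -2.08'
python3 -m inch '0 0 0 -0.15; 0 0 0 -0.3; 0 0 0 -0.43; 0 0 0 -0.43; 0 0 0 -0.43; 0 0 0 -0.43'
cat > w.py <<'E'
from h import *
import sys
s=ctrl.snapshot("wrist"); o=ctrl.observe(); Rm=rot(o["tcp_rot"])
print("tcp",o["tool_pos"].round(4),"yang",np.degrees(np.arctan2(Rm[1,1],Rm[0,1])).round(2),"j",o["joints"].round(2),"t",o["clock"],"gap",round(o["finger_gap"],4))
print("axis px",proj(s,[.475,.14,.158]),proj(s,[.44,.141,.118]))
for t in("spindle_end","spindle_flat","screw","collar_grip"): print(t,[(np.round(d["xyz"],3).tolist(),round(d["p"],2),proj(s,d["xyz"]).round()) for d in ctrl.look_for(s,t)[:2]])
np.save("w.npy",{k:v for k,v in s.items()},allow_pickle=True)
cv2.imwrite(f"pics/{sys.argv[1]}.png",s["pixels"])
E
python3 w.py w1
```

```text
clock: 2.7
tool_pos: [0.4759, 0.1379, 0.2501]
tcp_rot: [0.0, 0.948, 0.319, 0.0]
ft_force: [0.2, 0.8, -0.1]
finger_gap: 0.0851
grasp_force: 0.0
clock: 3.45
tool_pos: [0.4752, 0.1397, 0.25]
tcp_rot: [0.0, 0.993, 0.114, 0.0]
ft_force: [0.1, 0.8, 0.7]
finger_gap: 0.0852
grasp_force: 0.0
tcp [0.4752 0.1397 0.25  ] yang -76.9 j [ 0.08 -0.15  1.96  0.    1.33  1.42] t 3.5 gap 0.0852
axis px [317.22425393 190.43540992] [308.37791857 211.34800579]
spindle_end [([0.478, 0.145, 0.158], 0.7, array([312., 186.]))]
spindle_flat [([0.484, 0.14, 0.158], 0.65, array([320., 181.]))]
screw [([0.482, 0.143, 0.127], 0.84, array([316., 172.]))]
collar_grip [([0.483, 0.144, 0.126], 0.71, array([315., 171.]))]
```

View pics/w1.png

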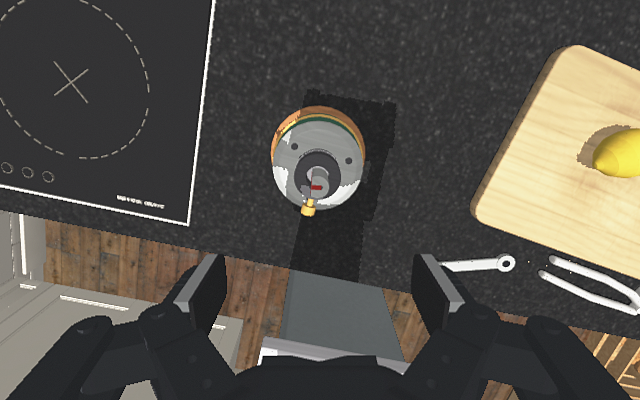

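Run:
```python
import cv2
a=cv2.imread("pics/w1.png")[140:220,270:370]
cv2.imwrite("pics/z2.png",cv2.resize(a,None,fx=7,fy=7,interpolation=cv2.INTER_NEAREST))
```

```text
(no output)
```

View pics/z2.png

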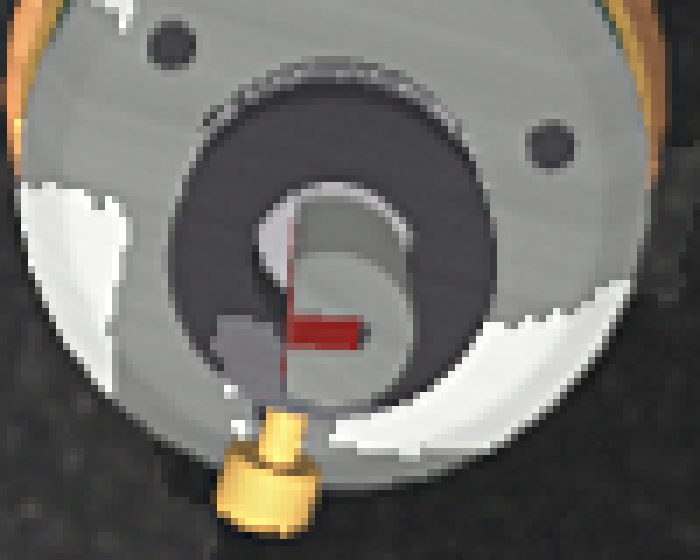

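The enlarged wrist view shows the spindle end centre at (321.9,187.6) and the red line's outer end at (311,187.4). The screw head middle is at about (308.3,210), and the flat's top edge runs from (311.5,177) to (310.7,197.5).

Run:
```python
from h import *
s=np.load("w.npy",allow_pickle=True).item()
A=lambda v:np.degrees(np.arctan2(v[1],v[0])).round(1)
g=lambda x,y,z:ray(s,270+x/7,140+y/7,z)
c=g(363,333,.158);e=g(288,331,.158);print("c",c,"line",A(e-c),np.linalg.norm(e-c))
a=g(291,258,.158);b=g(285,403,.158);d=b-a;print("edge",A(d),np.linalg.norm(d),"normal",A(d)-90)
# midpoint of edge direction
print("mid",A((a+b)/2-c),np.linalg.norm((a+b)/2-c))
h=g(267,490,.120);print("screw",h,A(h-c),np.linalg.norm((h-c)[:2]))
st=g(284,425,.121);print("stem dir",A(h-st))
p=g(171,44,.09);q=g(550,146,.09);print("cap holes",p,q,A(q-p)+0,(p+q)/2)
# collar top outline left/right extremes
l=g(170,245,.126);r=g(497,245,.126);print("collar",(l+r)/2,np.linalg.norm(l-r))
```

```text
c [0.47830528 0.13680495 0.158     ] line 101.5 0.00892455269987585
edge -169.6 0.018001101940229046 normal -259.6
mid 101.7 0.00892764977003689
screw [0.44207892 0.14163729 0.12      ] 172.4 0.03654724078307721
stem dir 179.1
cap holes [0.49492104 0.16855311 0.09      ] [0.49285443 0.11133922 0.09      ] -92.1 [0.49388773 0.13994616 0.09      ]
collar [0.48004495 0.14088662 0.126     ] 0.04323007033656601
```

```bash
python3 -m inch '0.28 -0.17 -3 -0.045; 0.28 -0.17 -6 -0.045; 0.28 -0.17 -9 -0.045; 0.28 -0.17 -11 -0.045; 0.28 -0.17 -11.8 -0.045; 0.28 -0.17 -11.8 -0.045; 0.28 -0.17 -11.8 -0.045'
python3 -m inch '0 0 0 0; 0 0 0 0; 0 0 0 0; 0 0 0 0; 0 0 0 0; 0 0 0 0; 0 0 0 0; 0 0 0 0' 1 40
python3 w.py w2
python3 - <<'E'
import cv2
a=cv2.imread("pics/w2.png")[150:400,170:490]
cv2.imwrite("pics/z3.png",cv2.resize(a,None,fx=2.4,fy=2.4))
E
```

```text
clock: 4.58
tool_pos: [0.4788, 0.1381, 0.1331]
tcp_rot: [0.0, 0.996, 0.091, 0.001]
ft_force: [0.3, 0.6, -0.3]
finger_gap: 0.0853
grasp_force: 0.0
clock: 5.58
tool_pos: [0.4777, 0.1395, 0.1322]
tcp_rot: [-0.002, 0.996, 0.091, -0.0]
ft_force: [-0.9, 4.5, 2.0]
finger_gap: 0.0124
grasp_force: 39.0
tcp [0.4777 0.1395 0.1322] yang -79.57 j [ 0.08 -0.03  2.07  0.    1.1   1.46] t 5.625 gap 0.0126
axis px [314.83493021 266.27107757] [304.47310497 281.10678688]
spindle_end [([0.484, 0.145, 0.156], 0.6, array([308., 246.]))]
spindle_flat [([0.486, 0.141, 0.154], 0.56, array([316., 243.]))]
screw [([0.489, 0.148, 0.13], 0.96, array([306., 215.]))]
collar_grip [([0.491, 0.147, 0.127], 0.85, array([308., 211.]))]
```

View pics/z3.png

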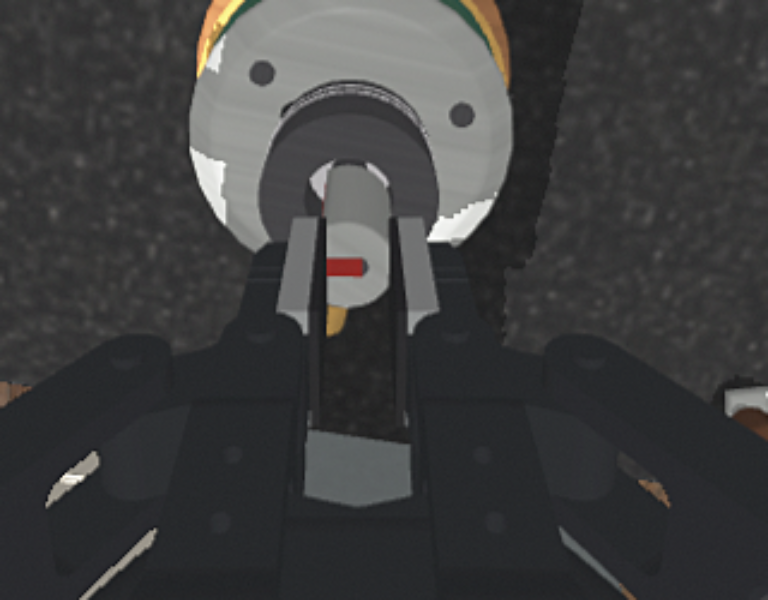

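The flat sits flush against the left pad, with the red line at about (345,267) in the crop and square to the pad. I'll turn it 77.5° counterclockwise.

```bash
python3 -m inch '0 0.05 0 0.1; 0 0.1 0 0.25; 0 0.15 0 0.4; 0.05 0.2 0 0.55; 0.05 0.25 0 0.7; 0.1 0.3 0 0.85; 0.1 0.3 0 1; 0.15 0.35 0 1.15; 0.2 0.35 0 1.28; 0.2 0.35 0 1.353; 0.2 0.35 0 1.353; 0.2 0.35 0 1.353'
python3 w.py w3
python3 - <<'E'
import cv2
a=cv2.imread("pics/w3.png")[130:330,220:420]
cv2.imwrite("pics/z4.png",cv2.resize(a,(600,600),interpolation=cv2.INTER_CUBIC))
E
```

```text
clock: 7.32
tool_pos: [0.4799, 0.1414, 0.1322]
tcp_rot: [0.0, 0.72, 0.694, -0.0]
ft_force: [-2.2, -0.1, 4.0]
finger_gap: 0.0124
grasp_force: 39.6
tcp [0.4799 0.1414 0.1322] yang -2.04 j [ 0.08 -0.02  2.07 -0.    1.1   0.12] t 7.375 gap 0.0123
axis px [308.44318537 262.96776809] [252.63948884 229.60814017]
spindle_end [([0.476, 0.151, 0.16], 0.92, array([310., 245.])), ([0.471, 0.155, 0.124], 0.38, array([302., 210.]))]
spindle_flat [([0.48, 0.148, 0.157], 0.98, array([319., 247.]))]
screw [([0.473, 0.15, 0.127], 0.77, array([306., 219.]))]
collar_grip [([0.475, 0.151, 0.129], 0.82, array([309., 219.]))]
```

View pics/z4.png

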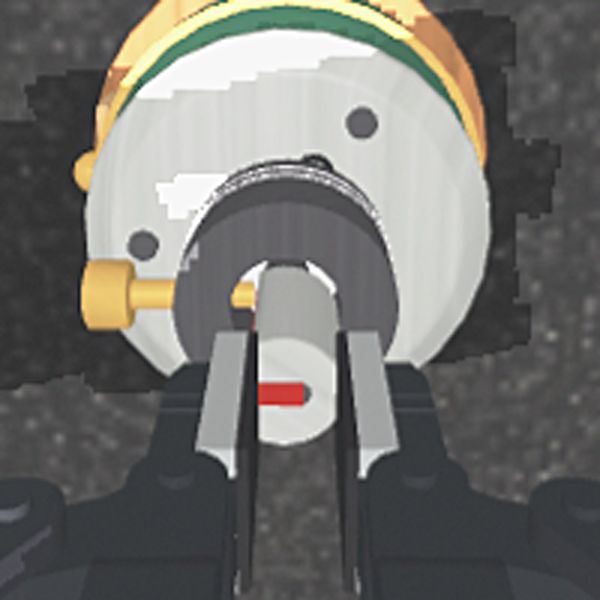

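The flat now faces left, with the red line at (265–305,393) nearly parallel to the screw's axis, which runs from (107,295) to (243,295). I'll measure the leftover angle.

Run:
```python
from h import *
s=np.load("w.npy",allow_pickle=True).item()
A=lambda v:np.degrees(np.arctan2(v[1],v[0])).round(2)
im=s["pixels"].astype(int); b,g,r=im[...,0],im[...,1],im[...,2]
def axis(m,name,z):
    v,u=np.nonzero(m); P=np.array([ray(s,x,y,z)[:2] for x,y in zip(u,v)])
    # midline by column fit
    M=[(x,v[u==x].mean()) for x in np.unique(u)]; M=np.array(M); k=np.polyfit(M[:,0],M[:,1],1)
    x0,x1=M[0,0],M[-1,0]; p=ray(s,x0,np.polyval(k,x0),z);q=ray(s,x1,np.polyval(k,x1),z)
    print(name,len(u),"cols",x0,x1,"slope",k[0].round(3),"dir",A(p-q),p[:2],q[:2])
Y=np.zeros(r.shape,bool);Y[215:242,245:306]=1
br=(r-b>60)&(g-b>30)&Y
axis(br,"screw all",.118)
Ys=br.copy();Ys[:,:266]=0; axis(Ys,"stem",.119)
Rd=np.zeros(r.shape,bool);Rd[255:268,302:330]=1
axis((r-g>80)&Rd,"red",.158)
hd=br.copy();hd[:,265:]=0
o=ctrl.observe(); 
v,u=np.nonzero(hd);print("head mid",ray(s,u.mean(),v.mean(),.118))
p=ray(s,220+143/3,130+245/3,.09);q=ray(s,220+362/3,130+123/3,.09);print("holes",A(p-q),(p+q)/2)
```

```text
screw all 586 cols 247.0 304.0 slope 0.0 dir 177.95 [0.43671864 0.14235945] [0.47112505 0.14112907]
stem 183 cols 266.0 304.0 slope 0.025 dir 176.41 [0.44841557 0.14275703] [0.47117919 0.14132762]
red 105 cols 306.0 320.0 slope -0.0 dir 177.97 [0.4738649  0.14111792] [0.48065037 0.14087736]
head mid [0.44197385 0.1420473  0.118     ]
holes -151.98 [0.47019514 0.15518387 0.09      ]
```

```bash
python3 -m inch '0 0 0 0; 0 0 0 0; 0 0 0 0; 0 0 0 0; 0 0 0 0; 0 0 0 0; 0 0 1 0; 0 0 3 0; 0 0 5 0; 0 0 5 0; 0 0 5 0' -1
python3 - <<'E'
from h import *
s=ctrl.snapshot("wrist"); im=s["pixels"].astype(int); b,g,r=im[...,0],im[...,1],im[...,2]
A=lambda v:np.degrees(np.arctan2(v[1],v[0])).round(2)
cv2.imwrite("pics/w4.png",s["pixels"])
for n,c,z,m in(("red",(.472,.141,.158),.158,(r-g>80)),("screw",(.445,.142,.118),.118,(r-b>60)&(g-b>30))):
    u,v=proj(s,c); k=np.zeros(r.shape,bool); h=25 if n=="red" else 22; k[int(v)-12:int(v)+12,int(u)-h:int(u)+h]=1
    y,x=np.nonzero(m&k); M=np.array([(i,y[x==i].mean()) for i in np.unique(x)]);p=np.polyfit(*M.T,1)
    e=[ray(s,i,np.polyval(p,i),z) for i in M[[0,-1],0]];print(n,len(x),M[[0,-1],0],p[0],A(e[0]-e[1]),e)
E
```

```text
clock: 8.95
tool_pos: [0.4797, 0.1415, 0.1815]
tcp_rot: [-0.0, 0.719, 0.695, -0.0]
ft_force: [-0.2, 0.1, -0.4]
finger_gap: 0.0857
grasp_force: 0.0
red 70 [307. 320.] 0.25714285714283974 162.48 [array([0.47246151, 0.14260305, 0.158     ]), array([0.48057307, 0.14004181, 0.158     ])]
screw 312 [262. 286.] -0.03961538461538591 -179.59 [array([0.43719135, 0.14202312, 0.118     ]), array([0.45525427, 0.14215095, 0.118     ])]
```

Run:
```python
import cv2
a=cv2.imread("pics/w4.png")[150:250,250:350]
cv2.imwrite("pics/z5.png",cv2.resize(a,(600,600),interpolation=cv2.INTER_NEAREST))
```

```text
(no output)
```

View pics/z5.png

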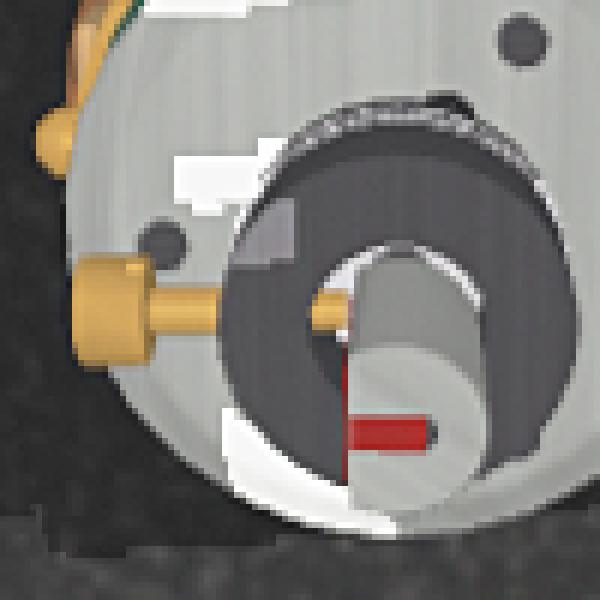

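After release the red line, at (348–430,433), is still level and the screw axis lies at about (75–345,312), so the flat faces the screw. Next I regrip across y on the collar.

```bash
python3 -m inch '0 0 0 0.1; -0.1 0 0 0.25; -0.1 0 0 0.4; -0.2 0 0 0.55; -0.25 -0.05 0 0.7; -0.25 -0.05 0 0.85; -0.25 -0.05 0 1; -0.25 -0.05 0 1.15; -0.25 -0.05 0 1.3; -0.25 -0.05 0 1.45; -0.25 -0.05 0 1.571; -0.25 -0.05 0 1.571'
python3 -m inch '0 0 -2 0; 0 0 -4 0; 0 0 -6 0; 0 0 -7.5 0; 0 0 -8.1 0; 0 0 -8.1 0; 0 0 -8.1 0; 0 0 -8.1 0'
python3 -m inch '0 0 0 0; 0 0 0 0; 0 0 0 0; 0 0 0 0; 0 0 0 0; 0 0 0 0; 0 0 0 0; 0 0 0 0' 1 50
python3 w.py w5
```

```text
clock: 10.5
tool_pos: [0.4768, 0.141, 0.1808]
tcp_rot: [-0.001, 0.018, 1.0, -0.0]
ft_force: [-0.3, -0.3, -0.5]
finger_gap: 0.0854
grasp_force: 0.0
clock: 11.5
tool_pos: [0.4781, 0.1411, 0.1017]
tcp_rot: [0.001, 0.017, 1.0, 0.0]
ft_force: [-0.5, 0.3, -0.1]
finger_gap: 0.0853
grasp_force: 0.0
clock: 12.5
tool_pos: [0.4792, 0.1417, 0.1048]
tcp_rot: [0.002, 0.017, 1.0, 0.001]
ft_force: [-5.5, 1.3, 14.4]
finger_gap: 0.0188
grasp_force: 52.2
tcp [0.4792 0.1417 0.1048] yang 88.03 j [ 0.08  0.01  2.09  0.    1.04 -1.45] t 12.55 gap 0.0184
axis px [316.11647415 287.26022248] [316.1233493  176.83756424]
spindle_end [([0.476, 0.147, 0.154], 0.88, array([333., 285.]))]
spindle_flat [([0.474, 0.142, 0.151], 0.95, array([320., 275.]))]
screw [([0.458, 0.141, 0.127], 0.64, array([318., 218.]))]
collar_grip []
```

Run:
```python
import cv2
a=cv2.imread("pics/w5.png")[100:400,120:520]
cv2.imwrite("pics/z6.png",cv2.resize(a,(800,600)))
```

```text
(no output)
```

View pics/z6.png

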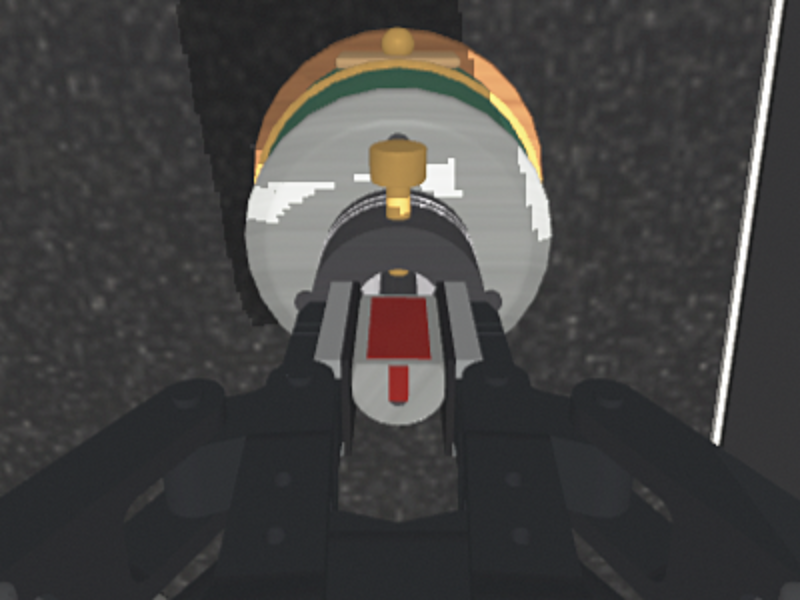

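The pads hold the spindle above the collar, on either side of the red flat at (398,328), so they missed the collar. I'll work out where the pad tips really are.

Run:
```python
from h import *
s=np.load("w.npy",allow_pickle=True).item(); o=ctrl.observe()
c=lambda p:((proj(s,p)-[120,100])*2).round()
for z in(.095,.105,.115,.126,.135):
    print(z,"near edge",c([.4792-.011,.1417-.0095,z]),"far",c([.4792+.011,.1417-.0095,z]),"farback",c([.4792-.011,.1417-.0165,z]))
print("axis .158",c([.4775,.1412,.158]),".128",c([.4775-.005,.1412,.128]),"collar top front",c([.4775-.022,.1412,.126]),"bottom",c([.4775-.022,.1412,.096]),"screw",c([.442,.142,.118]))
for k in("tool_pos","ft_force","moment","finger_gap","grasp_force"):print(k,o[k])
```

```text
0.095 near edge [366. 228.] far [370. 297.] farback [342. 229.]
0.105 near edge [364. 242.] far [368. 313.] farback [339. 243.]
0.115 near edge [363. 257.] far [367. 331.] farback [336. 257.]
0.126 near edge [360. 275.] far [365. 354.] farback [332. 276.]
0.135 near edge [358. 292.] far [363. 374.] farback [328. 293.]
axis .158 [399. 385.] .128 [398. 294.] collar top front [395. 225.] bottom [396. 187.] screw [397. 161.]
tool_pos [0.47919024 0.14174136 0.1048187 ]
ft_force [-4.6729498   1.4392783  14.27539093]
moment [0.11685948 0.79209722 0.03380648]
finger_gap 0.01860036620000557
grasp_force 52.19355268869549
```

Run:
```python
from h import *
s=np.load("w.npy",allow_pickle=True).item(); o=ctrl.observe(); T=rot(o["tcp_rot"])
P=lambda x,y,z:proj(s,o["tool_pos"]+T@np.array([x,y,z])).round()
for n,y in(("open(w1)",.0425),("spindle flat(w2/w3)",.0065),("now",.0093)):
    print(n,[(z,P(.011,-y,z).tolist(),P(.011,y,z).tolist()) for z in(.0,-.006,-.013,-.019,-.025,-.032,-.04)])
```

```text
open(w1) [(0.0, [243.0, 220.0], [397.0, 220.0]), (-0.006, [241.0, 224.0], [400.0, 224.0]), (-0.013, [237.0, 230.0], [403.0, 230.0]), (-0.019, [234.0, 235.0], [406.0, 235.0]), (-0.025, [231.0, 240.0], [410.0, 240.0]), (-0.032, [227.0, 247.0], [414.0, 247.0]), (-0.04, [222.0, 255.0], [419.0, 256.0])]
spindle flat(w2/w3) [(0.0, [308.0, 220.0], [332.0, 220.0]), (-0.006, [308.0, 224.0], [332.0, 224.0]), (-0.013, [308.0, 230.0], [333.0, 230.0]), (-0.019, [307.0, 235.0], [333.0, 235.0]), (-0.025, [307.0, 240.0], [334.0, 240.0]), (-0.032, [306.0, 247.0], [335.0, 247.0]), (-0.04, [306.0, 255.0], [336.0, 255.0])]
now [(0.0, [303.0, 220.0], [337.0, 220.0]), (-0.006, [303.0, 224.0], [338.0, 224.0]), (-0.013, [302.0, 230.0], [338.0, 230.0]), (-0.019, [302.0, 235.0], [339.0, 235.0]), (-0.025, [301.0, 240.0], [340.0, 240.0]), (-0.032, [300.0, 247.0], [341.0, 247.0]), (-0.04, [299.0, 255.0], [342.0, 255.0])]
```

The pad tips sit about 21–26 mm behind the nominal TCP, farther back than I assumed, so I need to go about 14 mm lower. That still leaves the palm clear of the spindle end. I'll open, check the flat in numbers, then descend.

```bash
python3 -m inch '0 0 0 0; 0 0 0 0; 0 0 0 0; 0 0 0 0; 0 0 0 0; 0 0 0 0; 0 0 0 0' -1
cat > al.py <<'E'
from h import *
s=ctrl.snapshot("wrist"); im=s["pixels"].astype(int); b,g,r=im[...,0],im[...,1],im[...,2]
A=lambda v:np.degrees(np.arctan2(v[1],v[0])).round(2)
o=ctrl.observe();print(o["tool_pos"],o["ft_force"],o["finger_gap"],o["grasp_force"],o["clock"])
m=((r-g>70)&(r-b>70)).astype(np.uint8); m[:200]=0; m[:,:270]=0; m[:,370:]=0
n,l,st,ce=cv2.connectedComponentsWithStats(m)
for i in range(1,n):
    if st[i,4]>12:
        y,x=np.nonzero(l==i); M=np.array([(j,x[y==j].mean()) for j in np.unique(y)]); k=np.polyfit(*M.T,1)
        z=.158 if st[i,2]<20 else .143
        e=[ray(s,np.polyval(k,j),j,.158) for j in M[[0,-1],0]]
        print("red",st[i],"slope",k[0].round(3),"dir",A(e[0]-e[1]), "rows L/R",[(j,x[y==j].min(),x[y==j].max()) for j in np.unique(y)[::6]])
m=((r-b>60)&(g-b>30)).astype(np.uint8); u,v=proj(s,[.442,.1415,.118]).astype(int)
k=np.zeros_like(m);k[max(v-25,0):v+25,u-20:u+20]=1
n,l,st,ce=cv2.connectedComponentsWithStats(m*k)
for i in range(1,n):
    if st[i,4]>30: print("brass",st[i],ce[i],ray(s,*ce[i],.118),"pred",(u,v))
np.save("w.npy",s,allow_pickle=True); cv2.imwrite("pics/al%.2f.png"%o["clock"],s["pixels"])
E
python3 al.py
```

```text
clock: 13.62
tool_pos: [0.4775, 0.141, 0.1009]
tcp_rot: [-0.0, 0.017, 1.0, -0.0]
ft_force: [0.5, -1.3, -0.3]
finger_gap: 0.085
grasp_force: 0.0
[0.47748798 0.14100559 0.10090443] [-0.03146651 -0.24293684 -0.09265367] 0.08553064933579697 0.0 13.675
red [305 256  33  32 926] slope 0.029 dir 179.58 rows L/R [(np.int64(256), np.int64(308), np.int64(333)), (np.int64(262), np.int64(307), np.int64(334)), (np.int64(268), np.int64(307), np.int64(335)), (np.int64(274), np.int64(307), np.int64(335)), (np.int64(280), np.int64(306), np.int64(336)), (np.int64(286), np.int64(306), np.int64(336))]
red [316 292  10  18 169] slope -0.053 dir 175.56 rows L/R [(np.int64(292), np.int64(317), np.int64(325)), (np.int64(298), np.int64(316), np.int64(325)), (np.int64(304), np.int64(316), np.int64(325))]
brass [307 175  28  36 765] [320.41568627 190.15947712] [0.4439571  0.14216374 0.118     ] pred (np.int64(318), np.int64(186))
```

```bash
python3 - <<'E'
from h import *
s=np.load("w.npy",allow_pickle=True).item(); im=s["pixels"].astype(int); m=(im[...,2]-im[...,1]>70)&(im[...,2]-im[...,0]>70)
A=lambda v:np.degrees(np.arctan2(v[1],v[0])).round(2)
# subpixel bottom edge of red face (top end of the flat): last red row before gap, weighted by redness
rd=(im[...,2]-im[...,1]).astype(float)
for z,f in((.158,"top"),(.128,"bottom")):
    pts=[]
    for c in list(range(308,316))+list(range(327,334)):
        col=rd[268:292,c] if f=="top" else rd[250:268,c]
        t=col[:8].mean() if f=="top" else col[-8:].mean()
        n=np.clip(col/t,0,1).sum(); pts.append((c,268+n if f=="top" else 268-n))
    k=np.polyfit(*np.array(pts).T,1); p=ray(s,307,np.polyval(k,307),z);q=ray(s,334,np.polyval(k,334),z)
    print(f,k.round(3),"normal",A(p-q)+90,A(q-p)+90,np.linalg.norm(p-q))
E
python3 -m inch '0 0 -0.4 0; 0 0 -0.8 0; 0 0 -1.2 0; 0 0 -1.4 0; 0 0 -1.4 0; 0 0 -1.4 0'
python3 -m inch '0 0 0 0; 0 0 0 0; 0 0 0 0; 0 0 0 0; 0 0 0 0; 0 0 0 0' 1 50
```

```text
top [1.00000e-03 2.88055e+02] normal -2.030000000000001 177.97 0.010419530572926211
bottom [1.70000e-02 2.50337e+02] normal -3.0400000000000063 176.95999999999998 0.012888129904639745
clock: 14.42
tool_pos: [0.4776, 0.141, 0.087]
tcp_rot: [0.0, 0.017, 1.0, 0.0]
ft_force: [0.6, -0.2, -0.2]
finger_gap: 0.0852
grasp_force: 0.0
clock: 15.18
tool_pos: [0.4776, 0.1418, 0.0876]
tcp_rot: [0.0, 0.018, 1.0, 0.001]
ft_force: [-2.1, 5.0, 5.4]
finger_gap: 0.0421
grasp_force: 51.0
```

The flat's normal measures 178.0°, the same as the screw's. The grip gap of 42 mm fits the 44 mm collar. Now the lift.

```bash
python3 al.py; python3 -m inch '0 0 0.2 0; 0 0 0.6 0; 0 0 1 0; 0 0 1.4 0; 0 0 1.8 0; 0 0 2.2 0; 0 0 2.5 0; 0 0 2.5 0; 0 0 2.5 0; 0 0 2.5 0; 0 0 2.5 0; 0 0 2.5 0'; python3 al.py
python3 - <<'E'
from h import *
import glob
for z in (.118,.143):pass
s=np.load("w.npy",allow_pickle=True).item()
cv2.imwrite("pics/z7.png",cv2.resize(s["pixels"][120:360,170:490],(800,600)))
for h in(.118,.138,.143,.148):print(h,proj(s,[.442,.142,h]))
E
```

```text
[0.4776167  0.14181054 0.08756845] [-3.01254732  4.75276521  5.43374431] 0.04224964376120948 50.960649847984314 15.225
red [ 301  271   37   39 1266] slope -0.001 dir 177.95 rows L/R [(np.int64(271), np.int64(305), np.int64(333)), (np.int64(277), np.int64(304), np.int64(334)), (np.int64(283), np.int64(304), np.int64(334)), (np.int64(289), np.int64(304), np.int64(335)), (np.int64(295), np.int64(303), np.int64(335)), (np.int64(301), np.int64(303), np.int64(336)), (np.int64(307), np.int64(302), np.int64(336))]
red [314 315  11  19 209] slope -0.0 dir 178.0 rows L/R [(np.int64(315), np.int64(314), np.int64(324)), (np.int64(321), np.int64(314), np.int64(324)), (np.int64(327), np.int64(314), np.int64(324)), (np.int64(333), np.int64(314), np.int64(324))]
brass [303 182  32  37 903] [318.77187154 197.86600221] [0.44354439 0.14219511 0.118     ] pred (np.int64(317), np.int64(194))
clock: 16.73
tool_pos: [0.4776, 0.1418, 0.1111]
tcp_rot: [0.0, 0.018, 1.0, 0.001]
ft_force: [2.2, 5.7, -1.6]
finger_gap: 0.0421
grasp_force: 50.9
[0.47759154 0.1418246  0.11111233] [ 1.15161315  4.94853877 -2.30247201] 0.04200563938169741 50.85828423500061 16.775
red [304 256  30  18 467] slope -0.014 dir 177.27 rows L/R [(np.int64(256), np.int64(312), np.int64(326)), (np.int64(262), np.int64(306), np.int64(332)), (np.int64(268), np.int64(305), np.int64(333))]
red [315 278   9  16 144] slope -0.0 dir 178.0 rows L/R [(np.int64(278), np.int64(315), np.int64(323)), (np.int64(284), np.int64(315), np.int64(323)), (np.int64(290), np.int64(315), np.int64(323))]
brass [304 183  31  22 645] [318.79069767 193.87131783] [0.44916132 0.14202838 0.118     ] pred (np.int64(317), np.int64(180))
0.118 [318.2389461  180.42642609]
0.138 [318.23660421 192.23383054]
0.143 [318.23591821 195.69255791]
0.148 [318.2351834 199.3972999]
```

View pics/z7.png

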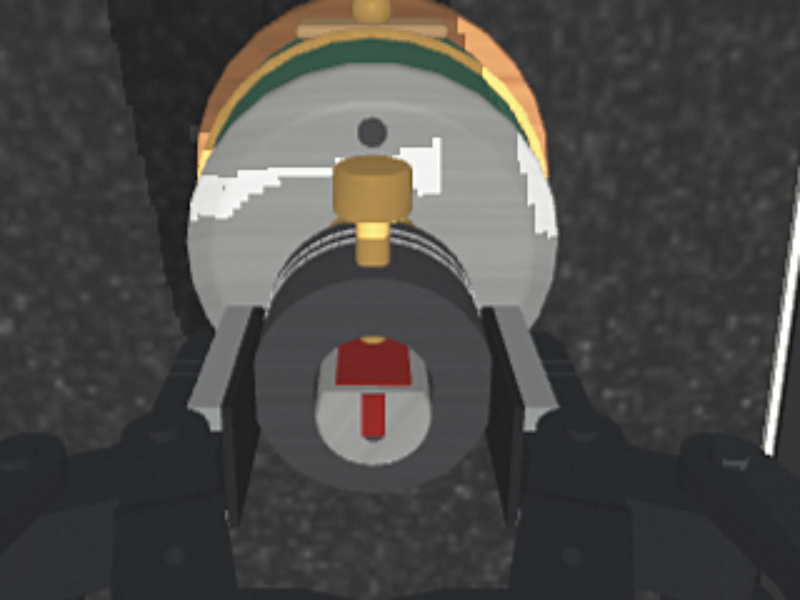

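The collar is raised and held, with the flat square to the screw: red face at (373,362), screw tip at (372,341). The rise so far is 23.5 mm, so I'll add 1.5 mm and settle.

```bash
python3 -m inch '0 0 0.1 0; 0 0 0.15 0; 0 0 0.15 0; 0 0 0.15 0; 0 0 0.15 0; 0 0 0.15 0; 0 0 0.15 0; 0 0 0.15 0'; python3 al.py
python3 - <<'E'
from h import *
s=np.load("w.npy",allow_pickle=True).item()
m=s["pixels"].astype(int);
# collar height by outer width: dark collar top at row through its axis, compared with prediction
for lift in(.02,.023,.025,.027,.03):
    print(lift,"head",proj(s,[.442,.142,.118+lift]),"top-rim front",proj(s,[.4775-.022,.1414,.126+lift]))
print(ctrl.observe()["qvel"].round(4))
E
```

```text
clock: 17.77
tool_pos: [0.4776, 0.1418, 0.1126]
tcp_rot: [0.0, 0.018, 1.0, 0.001]
ft_force: [1.4, 4.4, -1.0]
finger_gap: 0.0419
grasp_force: 50.9
[0.47759023 0.1418091  0.11260264] [ 1.16645863  5.2033285  -1.83865102] 0.04193214338980263 50.85076153278351 17.825
red [304 256  30  16 409] slope -0.018 dir 177.07 rows L/R [(np.int64(256), np.int64(312), np.int64(326)), (np.int64(262), np.int64(306), np.int64(332)), (np.int64(268), np.int64(305), np.int64(333))]
red [315 276   9  16 144] slope 0.0 dir 178.0 rows L/R [(np.int64(276), np.int64(315), np.int64(323)), (np.int64(282), np.int64(315), np.int64(323)), (np.int64(288), np.int64(315), np.int64(323))]
brass [304 183  31  21 616] [318.79220779 193.36038961] [0.44935983 0.14202457 0.118     ] pred (np.int64(317), np.int64(179))
0.02 head [318.23700833 191.24506946] top-rim front [317.96717627 225.87353394]
0.023 head [318.23664134 193.25171677] top-rim front [317.96123433 228.64470112]
0.025 head [318.23638836 194.63495779] top-rim front [317.95713496 230.5565427 ]
0.027 head [318.2361284  196.05633503] top-rim front [317.95291965 232.52245134]
0.03 head [318.23572475 198.26342913] top-rim front [317.94636834 235.57781582]
[ 0.0013 -0.0022  0.0013  0.0007 -0.0028 -0.0012]
```

```bash
python3 -c "
from workcell import ctrl
print(ctrl.sign_off())"
```

```text
the job is handed in; nothing more can be done
None
```

The spindle's flat is turned to face the thumbscrew (both measured at about 178°), and the collar is held at rest, lifted 25 mm so the screw is halfway up the flat. My first grip for the collar missed and closed on the spindle instead. I re-checked the flat after that and it was still square. I've handed the job in.

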